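# Push a spent tea light through the sprung flap of a worktop bin

## Robot

A 6-joint arm with a two-finger parallel gripper is mounted at the origin on a cart in front of the work surface, level with it; the furniture and walls round the work are solid. World frame = base frame: x ahead of the robot, y to its left, z up, the work surface at z = 0. Lengths are in mm, angles in degrees, forces in N, time in s.
With the tool pointing down it reaches from about 350 to 775 mm from the base axis. Payload 7.3 kg.
Tool frame: the origin (TCP) lies between the finger pads; the fingertips stand 11 mm ahead of it and the grasp point (between the pads) lies 8 mm behind it; z points along the fingers, y is the line along which they close (so a half turn about z gives the same grasp; the last joint's range is limited). The gripper opens to 92 mm and grips with 3 to 60 N. Pads are 19 mm wide; open, the fingers measure 130 mm over their backs; the gripper's body (75 mm by 190 mm) begins 47 mm behind the grasp point.
Start: joints at [-83.48, 19.595, 87.324, -0, 73.075, -8.365], TCP at [134.888, -507.395, 237.741] pointing down, gripper open.
Joint ranges: [-145.02, 145.02], [-44.19, 115.74], [2.07, 154.8], [-57.11, 237.11], [16.16, 152.29], [-177.93, 177.93]. Speed limits (degrees/s): [147.25, 147.25, 180, 180, 180, 180].

## Interface

Orientations are given as [roll, pitch, yaw] about the fixed x, y, z axes, in that order (R = Rz(yaw) Ry(pitch) Rx(roll)).
In Python, from cell import arm gives the robot as it stands. The module is installed in compiled form; this text tells all that it offers.
- The arm moves only by the tool send_rows, never from a script. Its argument "motion" is one flat list of numbers, 4 for each row, row after row: the shift along the tool's x, y, z in mm, then the turn about the tool's z in degrees. In form: [x, y, z, spin, x, y, z, spin, ...]. A call has 1 to 5 rows; each row is the pose to reach, as a shift and turn from the pose commanded when the call began, along the tool's axes at that moment; what a row does not reach only later rows make up. A row lasts 1/10 s, in which the tool goes at most 50 mm and 8.59 degrees, less where a joint would pass 70% of its speed; a pose out of reach is approached as far as the arm can. A call with a gripper value outside its range is refused whole. "hand" is the finger opening in mm, from 0 to 91.8, set as the call begins (left out, the last holds). The fingers move at their own pace and stop on an object; "force" is the grip in N (left out, the last holds). Time passes only in rows, so rows that repeat a pose let the fingers close. It gives the time, the measured TCP pose, the force, the opening and the grip force at its end, in the units of the state.
- arm.sense(): the state, without advancing time (a new reading comes with each control period).
- arm.snapshot(name): name is "side" or "top" or "wrist"; returns a dict with "image" (400x640x3 uint8, blue, green, red), "intrinsics" (3x3 intrinsics, pixels), "extrinsics" (4x4, takes a point from world to camera coordinates). Camera axes: x right, y down, z forward; pixel columns grow to the right and rows downward; lengths in mm; the calibration is good to about 2 mm. A picture is of the moment at which its call begins. There is no depth.
- arm.close_job(): hands the job in; it is judged then, once.
The state is a dict: "time_s": time; "joint_pos": joint angles; "dq": joint speeds; "effort": joint torques, N m; "tcp_pos": TCP position; "ee_rot": TCP orientation; "contact_force": force on the tool from outside, world axes, zero at the start; "torque": the same for the moment, N m; "width": finger opening in mm; "grasp_force": force on a finger pad.
Only numpy, scipy, OpenCV 4.12 (cv2) and the standard library are available. Lean on these libraries where they do the work, as an engineer would, in place of code of your own. Each camera call takes 0.05 s, during which the arm holds its last target. There are 200 camera calls.

## Task

Throw away the spent tea light that stands on the front ledge of the small white worktop bin: push the bin's sprung green flap open with one fingertip, and while that finger holds it open, push the tea light along and off the ledge with the other finger so that it drops into the bin. Then take the fingers out and let the flap swing shut. Do not lift the tea light or shove the bin itself, and leave the other things on the worktop where they are.

Things in the scene. Friction and masses are not known exactly. Their poses are not given: they have to be found in the camera images.
- candle: The spent tea light: a round white cup with a green wax face, 38 mm across and 15 mm high, under 50 g; origin at the centre of its underside. It stands upright on the bin's ledge, up to 40 mm to either side of the middle, its centre 35 to 67 mm in front of the ledge's rear edge.
- bin: Fixed white bin, 190 mm deep (x), 142 wide (y), on the worktop, front to the robot. Origin: centre of underside; x runs front to back, y to its left, z up; yaw 0 to 0.45 rad; it stands left or right of the robot's middle. Open inside, floor 5 mm up. A flat dark grey ledge covers x -95 to -5, the flap x -5 to 75. Side walls (6 mm thick) rise beside the flap, about 3 mm proud of it; nothing of the bin is above 130 mm.
- ledge_edge (a point): Middle of the ledge's rear edge on its top face: bin frame (-5, 0, 80) mm. The ledge is 80 mm above the worktop, 90 mm deep, as wide as the bin, without a rim, its plate 5 mm thick and hollow below. What is pushed beyond this edge drops into the bin if the flap is open; the opening is 130 mm wide and 80 mm deep.
- hinge_line (a point): Middle of the flap's hinge line: bin frame (75, 0, 125) mm, running along the bin's y. Behind it a dark grey cover, 125 mm high, runs to the bin's back at x 95 mm. A thick finger driven to within 20 mm of this line binds hard against the hinge.
- flap_edge (a point): Middle of the flap's free front edge on its upper face; when shut it lies at the ledge's rear edge, level with the ledge. The flap is a green plate 4 mm thick, 92 mm from hinge to free edge, 126 mm wide. The tea light is too light to open it.
- flap (a joint): Flap angle, rad. 0 = shut: it slopes up at 0.51 rad from ledge edge to hinge. Grows as the free edge swings down and back into the bin; stop at 1.05. A spring shuts it; about 1 N at the free edge starts it, 1 to 6 N hold it open, more nearer the hinge. A fingertip moving from the ledge toward the hinge, just above ledge height, pushes it open.
- salt_shaker: Bystander: glass salt shaker with grey top, 44 mm wide, 90 mm tall; origin at the centre of its underside. To be left alone.
- small_tin: Bystander: small green food tin, 57 mm wide, 72 mm tall; origin at the centre of its underside. To be left alone.
- spice_jar: Bystander: glass spice jar with mustard-yellow cap, 42 mm wide, 96 mm tall; origin at the centre of its underside. To be left alone.
- spice_tin: Bystander: dark round tin with black lid, 69 mm wide and tall; origin at the centre of its underside. To be left alone.
- loose_lemon: Bystander: loose yellow lemon, 76x56x55 mm; origin at the centre of its underside. To be left alone.

How it is judged (in metres and radians):
On the way, in this order (a step that is already met when the one before it is completed fails the run):
1. a finger holds the flap open (0.25 rad or more) while the tea light still stands on the ledge (value of joint flap above 0.25 rad and contact force between the fingers and flap above 0.2 N and x of candle in the frame of bin below -0.005 m and z of candle in the frame of bin above 0.075 m), for 0.1 s.
2. the tea light drops into the bin while a finger still holds the flap open (z of candle in the frame of bin below 0.05 m and x of candle in the frame of bin between -0.11 and 0.11 m and y of candle in the frame of bin between -0.071 and 0.071 m and value of joint flap above 0.15 rad and contact force between the fingers and flap above 0.2 N), for 0.1 s.
At the end, for the whole second after the job is handed in: The tea light lies at rest inside the bin (its underside less than 50 mm above the worktop, within the bin's walls), the flap is shut (within 0.06 rad) (z of candle in the frame of bin below 0.05 m and x of candle in the frame of bin between -0.11 and 0.11 m and y of candle in the frame of bin between -0.071 and 0.071 m and value of joint flap below 0.06 rad and linear speed of candle below 0.02 m/s); the robot touches nothing.
It fails at once if the fingers shove the bin with more than 40 N (contact force between the fingers and bin above 40 N).
It fails at once if the tea light is lifted more than 30 mm above the ledge (z of candle in the frame of bin above 0.11 m).
It fails at once if a bystander is moved by more than 30 mm (distance of any of salt_shaker, small_tin, spice_jar, spice_tin, loose_lemon from where it was at the start of the episode above 0.03 m).
It also fails if it takes over 34 s, if anything falls off the work surface, if the arm or the gripper's body presses on something with over 40 N, if the wrist force passes 120 N, or if a joint passes its speed limit or range.

## Working session

There is one attempt and no reset: what is moved stays moved. The work goes in short steps, Python scripts to look and compute and a tool call to move; the robot and the scene stay as the last step left them, time stands still between calls to the robot, and variables do not carry over. Pictures are saved under pics/ and viewed, at most 10 in all, crops included, and the job is handed in when it is done.

Besides the shell and the picture viewer there is one more tool, called after "Emit:" as name(argument=value, ...), one argument or row to a line, values as JSON. send_rows: Moves the arm, as the interface text tells. Its arguments: {"type":"object","properties":{"motion":{"type":"array","items":{"type":"number"}},"hand":{"type":"number"},"force":{"type":"number"}},"required":["motion"]}

```bash
mkdir -p pics; python3 - <<'E'
from cell import arm
import cv2,numpy as np,pickle
print(arm.sense())
d={}
for n in("side","top"):
    s=arm.snapshot(n); d[n]=s; cv2.imwrite(f"pics/{n}0.png",s["image"]); print(n,s["intrinsics"],s["extrinsics"])
pickle.dump(d,open("d0.pkl","wb"))
E
```

```text
{'time_s': 0.0, 'joint_pos': array([-8.34798481e+01,  1.96376896e+01,  8.73765887e+01, -2.50935318e-03,
        7.30744060e+01, -8.36330919e+00]), 'dq': array([ 0.08074691, -0.07074983,  0.10777622, -0.04080949, -0.00924795,
       -0.02670706]), 'effort': array([-2.41495372e-04, -4.31239772e+01, -2.44220835e+01,  7.16014858e-02,
        5.59158681e-02, -1.35685577e-04]), 'tcp_pos': array([ 134.82952395, -506.9921617 ,  237.03750623]), 'ee_rot': array([-1.79911910e+02, -1.05250847e-02,  1.48841854e+01]), 'contact_force': array([0.07458813, 0.55506823, 0.32311193]), 'torque': array([0.00392749, 0.04847826, 0.03219027]), 'grasp_force': 0.0, 'width': 91.8761295712036}
side [[424.23820405   0.         320.47671311]
 [  0.         424.23820405 197.89628006]
 [  0.           0.           1.        ]] [[ 6.43902073e-01 -7.64975264e-01 -1.42466214e-02 -2.67203304e+02]
 [-4.57744179e-01 -3.70242710e-01 -8.08325802e-01  3.43804292e+02]
 [ 6.13074536e-01  5.27003968e-01 -5.88563023e-01  1.52077525e+03]
 [ 0.00000000e+00  0.00000000e+00  0.00000000e+00  1.00000000e+00]]
top [[437.15632568   0.         318.23002487]
 [  0.         437.15632568 198.90849523]
 [  0.           0.           1.        ]] [[ 1.07760862e-01 -9.94176843e-01 -3.01703233e-05  1.28281110e+01]
 [-9.62431004e-01 -1.04312258e-01 -2.50690077e-01  5.44220938e+02]
 [ 2.49227122e-01  2.70436157e-02 -9.68067397e-01  1.47864991e+03]
 [ 0.00000000e+00  0.00000000e+00  0.00000000e+00  1.00000000e+00]]
```

View pics/top0.png

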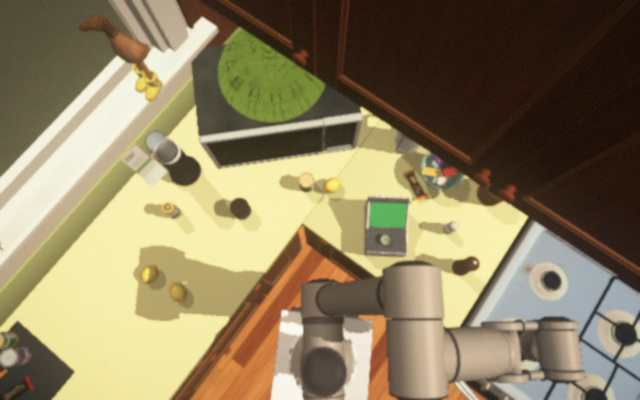

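View pics/side0.png

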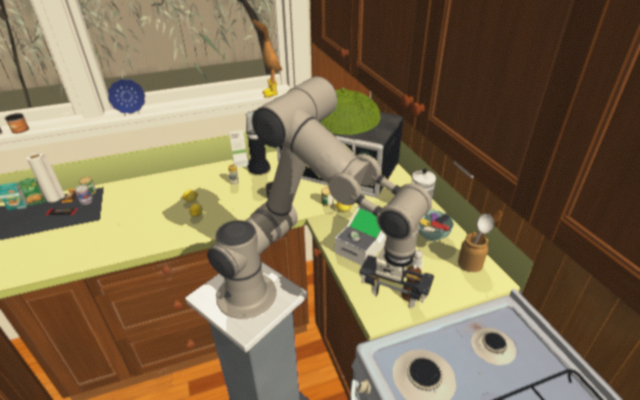

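The top view shows the bin around (386,225), its green flap at (388,212) and the tea light at (385,240). A small item stands to its right at (451,228). I'll enlarge both views to get the corners.

```bash
python3 - <<'E'
import cv2,pickle,numpy as np
d=pickle.load(open("d0.pkl","rb"))
c=d["top"]["image"][180:280,340:480]; a=cv2.resize(c,None,fx=5.5,fy=5.5,interpolation=cv2.INTER_CUBIC)
cv2.imwrite("pics/topz.png",a)
E
```

```text
(no output)
```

View pics/topz.png

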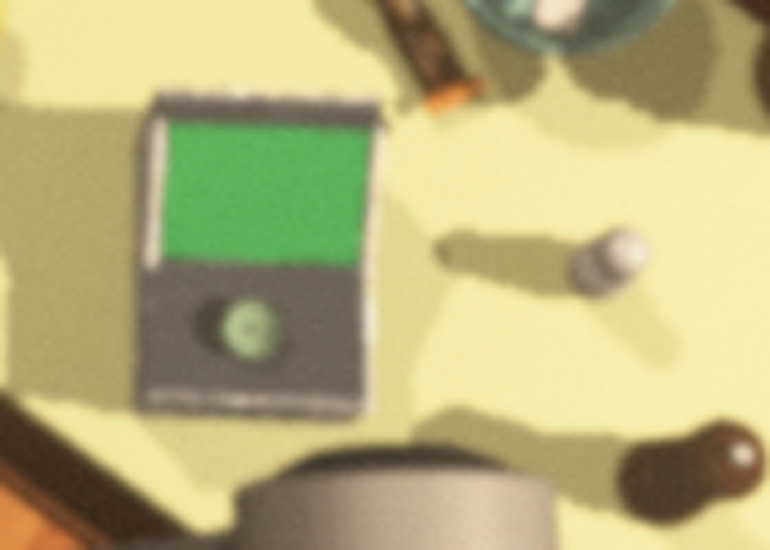

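The enlarged top view gives the flap corners at about (165,125), (372,128), (360,262) and (163,262), and the tea light's face at (250,330). I'll fit the bin pose to the green quad.

```bash
cat > h.py <<'E'
import cv2,numpy as np
from scipy.optimize import least_squares
def proj(P,s):
    q=np.c_[np.atleast_2d(P),np.ones(len(np.atleast_2d(P)))]@s["extrinsics"].T
    p=q[:,:3]@s["intrinsics"].T; return p[:,:2]/p[:,2:]
def ray(uv,s,z):
    R=s["extrinsics"][:3,:3];t=s["extrinsics"][:3,3]
    d=R.T@np.linalg.inv(s["intrinsics"])@np.array([*uv,1.]); c=-R.T@t
    return c+d*(z-c[2])/d[2]
def b2w(P,b):
    c,s=np.cos(b[2]),np.sin(b[2]); P=np.atleast_2d(np.array(P,float))
    return np.c_[b[0]+c*P[:,0]-s*P[:,1], b[1]+s*P[:,0]+c*P[:,1], P[:,2]]
def w2b(p,b):
    c,s=np.cos(b[2]),np.sin(b[2]); d=np.array(p[:2])-b[:2]
    return np.array([c*d[0]+s*d[1],-s*d[0]+c*d[1]])
def fit(obs,g0=(600,-200,.2)):
    f=lambda b: np.concatenate([(proj(b2w(P,b),s)-uv).ravel() for P,uv,s in obs])
    return least_squares(f,g0,x_scale=[10,10,.1])
E
python3 - <<'E'
import pickle; from h import *
d=pickle.load(open("d0.pkl","rb")); t=d["top"]
up=lambda l:(np.array(l,float)+.5)/5.5-.5+[340,180]
F=[[75,63,125],[75,-63,125],[-5,-63,80],[-5,63,80]]
r=fit([(F,up([[165,124],[373,127],[360,264],[162,264]]),t)])
print(r.x,np.degrees(r.x[2]),(r.fun*5.5).round(1)); b=r.x
print("ledge front",(proj(b2w([[-95,71,80],[-95,-71,80],[95,71,125],[95,-71,125]],b),t)-[340,180])*5.5)
for uv in [(250,330)]:
  p=ray(up(uv),t,95); print("candle",p,w2b(p,b))
print("obj right",ray(up((600,265)),t,60))
c=cv2.resize(d["side"]["image"][170:310,310:510],None,fx=4,fy=4,interpolation=cv2.INTER_CUBIC)
cv2.imwrite("pics/sidez.png",c)
E
```

```text
[ 4.64958886e+02 -1.76228889e+02  9.78267905e-02] 5.605062217698924 [ 1.8 -0.7 -2.5 -1.7  1.6  2.2 -0.9  0.2]
ledge front [[148.64863335 404.92418732]
 [378.10135142 407.24891419]
 [151.01973342  89.69111788]
 [379.84795476  91.93236359]]
candle [ 415.54170485 -170.45467989   95.        ] [-48.61693467  10.57321809]
obj right [ 487.46996416 -393.92341648   60.        ]
```

View pics/sidez.png

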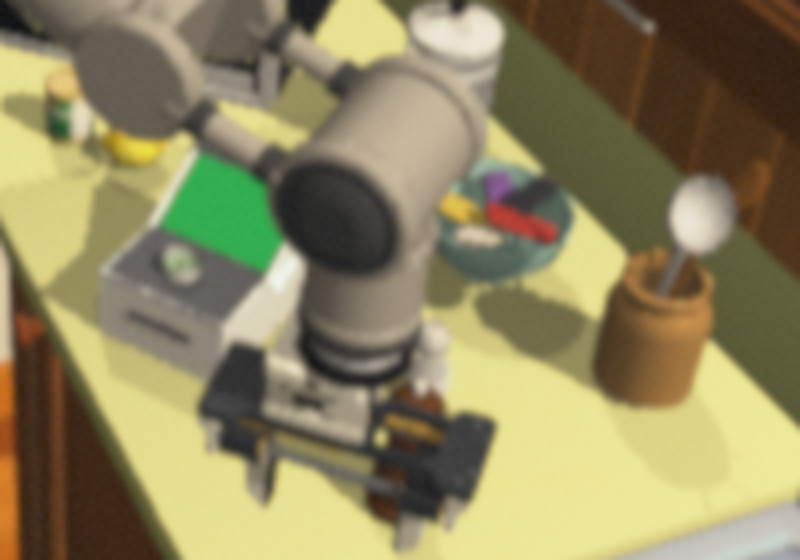

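Side view: the bin front has nothing in front of it and the tea light sits at (180,262) in the crop, with the flap shut. The arm hides the rest.

Plan: line the fingers up along the bin's x axis, with the tea light between them. The front finger opens the flap and the rear one pushes. First I'll move above the ledge and check with the wrist camera.

```bash
cat >> h.py <<'E'
from scipy.spatial.transform import Rotation as Ro
def rel(s,p,yaw):
    R=Ro.from_euler("xyz",s["ee_rot"],degrees=True).as_matrix()
    d=R.T@(np.array(p)-s["tcp_pos"]); cur=s["ee_rot"][2]
    return d.round(1), -((yaw-cur+180)%360-180)
E
python3 - <<'E'
from h import *; from cell import arm
s=arm.sense()
# tool y along bin +x: yaw-90 = 5.6
print(rel(s,[416,-170,237],95.6))
E
```

```text
(array([ 358.3, -253.5,    0.5]), np.float64(-80.71450278264354))
```

Emit:
send_rows(
  motion=[36, -25, 0, -8, 72, -51, 0, -16, 108, -76, 0, -24, 143, -101, 0, -32, 179, -127, 0, -40],
  hand=60,
  force=30,
)

```text
time_s: 0.6
tcp_pos: [275.9, -337.2, 237.5]
ee_rot: [-180.0, -0.0, 55.2]
contact_force: [-0.6, -0.4, -0.5]
width: 60.7
grasp_force: 0.0
```

```bash
python3 - <<'E'
from h import *; from cell import arm
s=arm.sense(); print(s["tcp_pos"],s["ee_rot"],rel(s,[416,-170,237],95.6))
E
```

```text
[ 275.91446714 -337.15535192  237.51165933] [-1.79985799e+02 -9.72230562e-03  5.51808585e+01] (array([217.2,  19.6,   0.5]), np.float64(-40.41914150646767))
```

Emit:
send_rows(
  motion=[44, 4, 0, -8, 87, 8, 0, -16, 130, 12, 0, -24, 174, 16, 0, -32, 217, 20, 0, -40],
)

```text
time_s: 1.1
tcp_pos: [417.2, -171.0, 237.6]
ee_rot: [-180.0, -0.0, 95.2]
contact_force: [-0.2, -0.9, -0.2]
width: 59.9
grasp_force: 0.0
```

```bash
python3 - <<'E'
from h import *; from cell import arm; import pickle
s=arm.sense(); print(s["tcp_pos"],s["ee_rot"])
w=arm.snapshot("wrist"); pickle.dump(w,open("w1.pkl","wb")); cv2.imwrite("pics/w1.png",w["image"])
print(w["extrinsics"].round(3))
E
```

```text
[ 417.20025428 -170.95333107  237.56370563] [-1.79983281e+02 -4.74177388e-03  9.52189494e+01]
[[ 9.96000e-01  9.00000e-02 -1.00000e-03 -4.00455e+02]
 [ 8.70000e-02 -9.59000e-01  2.69000e-01 -2.34486e+02]
 [ 2.40000e-02 -2.68000e-01 -9.63000e-01  3.35467e+02]
 [ 0.00000e+00  0.00000e+00  0.00000e+00  1.00000e+00]]
```

View pics/w1.png

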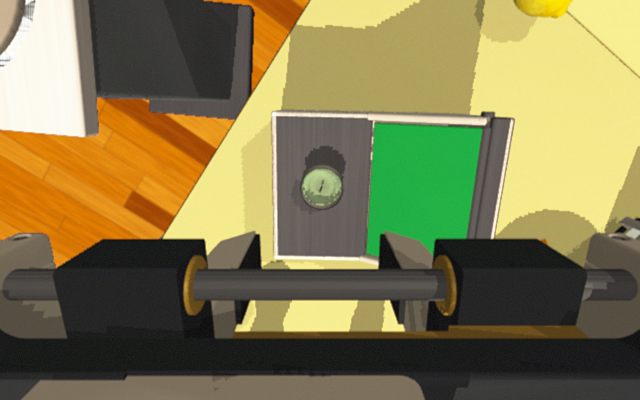

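The wrist view shows the ledge's front corners at (276,114) and (276,257). The flap's left corners are at (373,123) and (482,126) and its front right corner at (368,256). The cover's back left corner is at (513,119), and the tea light's face is at (322,187).

```bash
python3 - <<'E'
import pickle; from h import *
t=pickle.load(open("d0.pkl","rb"))["top"]; w=pickle.load(open("w1.pkl","rb"))
hs=cv2.cvtColor(w["image"],cv2.COLOR_BGR2HSV)
m=cv2.inRange(hs,(50,150,60),(75,255,255)); c=max(cv2.findContours(m,0,1)[0],key=cv2.contourArea)
print(cv2.approxPolyDP(c,4,True)[:,0].tolist())
sub=np.s_[150:220,285:360]; mm=cv2.inRange(hs[sub],(35,40,90),(80,200,255)); c=max(cv2.findContours(mm,0,1)[0],key=cv2.contourArea)
e=cv2.fitEllipse(c); uc=np.array(e[0])+[285,150]; print("ell",uc,e[1])
P=[[-95,71,80],[-95,-71,80],[-5,63,80],[75,63,125],[-5,-63,80]]
uv=np.array([[276,114],[276,257],[373,123],[482,126],[368,256]],float)
r=fit([(P,uv,w)]); b=r.x; print("wrist",b,np.degrees(b[2]),r.fun.round(1))
up=lambda l:(np.array(l,float)+.5)/5.5-.5+[340,180]
F=[[75,63,125],[75,-63,125],[-5,-63,80],[-5,63,80]]
r2=fit([(P,uv,w),(F,up([[165,124],[373,127],[360,264],[162,264]]),t)]); print("both",r2.x,r2.fun.round(1))
p=ray(uc,w,94);print("candle",p,w2b(p,b), w2b(p,r2.x))
E
```

```text
[[376, 123], [367, 253], [379, 255], [385, 229], [419, 239], [433, 254], [437, 238], [465, 238], [481, 128]]
ell [321.43505859 186.21574783] (36.913143157958984, 39.017147064208984)
wrist [ 4.70058401e+02 -1.74007551e+02  8.46452657e-02] 4.849816482104777 [-5.  -1.  -0.3  3.5 -0.1 -0.   5.5  1.  -1.2 -2.4]
both [ 4.69800171e+02 -1.74104626e+02  8.40705257e-02] [-5.3 -0.9 -0.6  3.5 -0.3  0.   5.2  1.1 -1.5 -2.3  0.1 -1.8 -0.7 -1.5
 -0.2 -0.8 -0.7 -1.6]
candle [ 419.23993528 -169.77037955   94.        ] [-50.27829372   8.51840888] [-50.01771177   8.56455874]
```

```bash
python3 - <<'E'
import pickle; from h import *
w=pickle.load(open("w1.pkl","rb"))
P=[[-95,71,80],[-95,-71,80],[-5,63,80],[-5,-63,80],[95,71,125]]
uv=np.array([[273.5,112],[275.5,260],[374,122],[367.5,254.5],[514,118.5]],float)
r=fit([(P,uv,w)]); b=r.x; print("wrist",b,np.degrees(b[2]),r.fun.round(1))
p=ray((321.4,186.2),w,94.5);print("candle",p,w2b(p,b))
a=cv2.resize(w["image"][90:280,255:525],None,fx=2.9,fy=2.9,interpolation=cv2.INTER_CUBIC)
q=(proj(b2w([[-95,71,80],[-95,-71,80],[-5,-71,80],[-5,71,80],[-5,63,80],[-5,-63,80],[75,63,125],[95,71,125],[95,-71,125],[75,-63,125]],b),w)+.5-[255,90])*2.9
for x in q: cv2.drawMarker(a,tuple(int(v) for v in x.round()),(0,0,255),0,14,1)
cv2.imwrite("pics/w1z.png",a)
E
```

```text
wrist [ 4.7029881e+02 -1.7430249e+02  7.5683663e-02] 4.33635446751297 [-1.6  0.4 -0.2  0.  -0.2  1.3 -1.1 -0.6  2.5 -0.6]
candle [ 419.19404874 -169.63747169   94.5       ] [-50.60573749   8.51576844]
```

View pics/w1z.png

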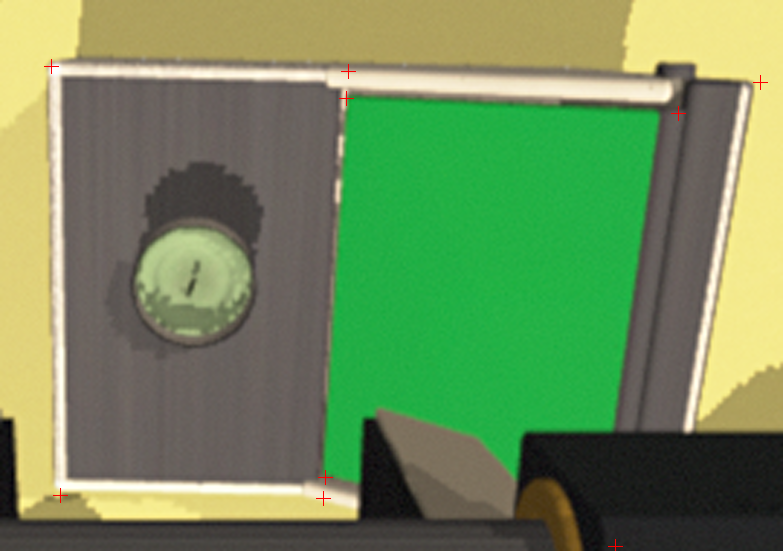

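The overlay matches the bin to within about 2 mm: bin at (470,-174), yaw 4.4°, tea light at bin (-50.5, 8). Now I'll line up over it and go down in stages.

```bash
python3 - <<'E'
from h import *; from cell import arm
s=arm.sense(); b=np.array([470.2,-174.2,.0765])
for z in (130,95): print(rel(s,b2w([[-52,8,z]],b)[0],94.4))
E
```

```text
(array([ -3.5,  -3.1, 107.6]), np.float64(1.3984812622882146))
(array([ -3.6,  -3.2, 142.6]), np.float64(1.3984812622882146))
```

Emit:
send_rows(
  motion=[-3, -3, 25, 1.4, -3.5, -3, 50, 1.4, -3.5, -3, 75, 1.4, -3.5, -3, 95, 1.4, -3.5, -3, 108, 1.4],
)

```text
time_s: 1.65
tcp_pos: [412.8, -176.1, 128.0]
ee_rot: [-179.9, -0.1, 93.5]
contact_force: [-0.3, -0.1, 0.3]
width: 59.9
grasp_force: 0.0
```

```bash
python3 - <<'E'
from h import *; from cell import arm; import pickle
s=arm.sense(); b=np.array([470.2,-174.2,.0765]); print(s["tcp_pos"],s["ee_rot"],w2b(s["tcp_pos"],b),s["width"])
w=arm.snapshot("wrist"); cv2.imwrite("pics/w2.png",w["image"])
print(rel(s,b2w([[-52,8,95]],b)[0],94.4))
E
```

```text
[ 412.84209051 -176.05962179  128.04189577] [-1.79878188e+02 -8.19870327e-02  9.34527209e+01] [-57.33227726   2.52941854] 59.88447211957656
(array([ 5.5,  5.3, 33. ]), np.float64(-0.9472791202109079))
```

View pics/w2.png

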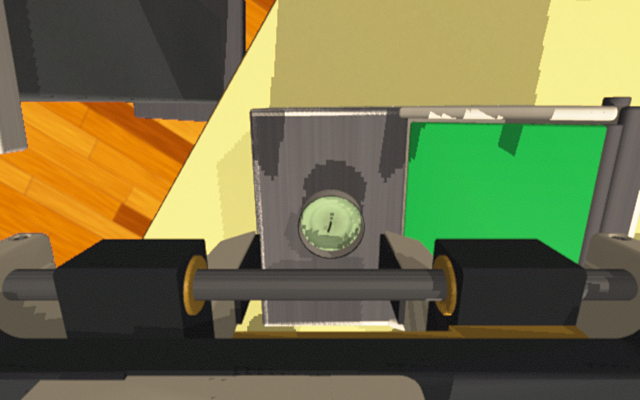

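The wrist view shows the fingers high over the ledge, with the tea light at (330,224) between the finger planes. The pose came out about 5 mm off, so I'm checking whether the arm was still settling.

```bash
cat > st.py <<'E'
from h import *; from cell import arm
import sys
b=np.array([470.2,-174.2,.0765])
def show(tx,ty,tz):
    s=arm.sense(); print(s["time_s"],s["tcp_pos"].round(1),s["ee_rot"].round(2),"bin",w2b(s["tcp_pos"],b).round(1),"w",round(s["width"],1),"F",s["contact_force"].round(1),"rel",rel(s,b2w([[tx,ty,tz]],b)[0],94.4))
show(*map(float,sys.argv[1:4]))
E
python3 st.py -52 8 95
```

```text
1.7 [ 412.2 -175.7  126.7] [-1.7977e+02 -1.7000e-01  9.3450e+01] bin [-58.   3.] w 60.0 F [-0.6  0.5 -2.3] rel (array([ 5.1,  6. , 31.7]), np.float64(-0.9548610886173776))
```

Emit:
send_rows(
  motion=[2.5, 3, 0, -0.5, 5, 6, 0, -1, 5, 6, 0, -1, 5, 6, 0, -1],
)

```text
time_s: 2.1
tcp_pos: [419.9, -171.1, 130.4]
ee_rot: [179.9, 0.1, 94.5]
contact_force: [-0.4, -0.2, 0.3]
width: 60.0
grasp_force: 0.0
```

```bash
python3 st.py -52 8 95
```

```text
2.1 [ 419.9 -171.1  130.4] [1.7994e+02 5.0000e-02 9.4510e+01] bin [-50.    6.9] w 60.0 F [-0.4 -0.2  0.3] rel (array([ 1.1, -2.1, 35.4]), np.float64(0.11025956014364624))
```

Emit:
send_rows(
  motion=[1, -2, 8, 0, 1, -2, 16, 0, 1, -2, 20, 0, 1, -2, 20, 0, 1, -2, 20, 0],
)

```text
time_s: 2.6
tcp_pos: [417.3, -170.2, 109.5]
ee_rot: [-180.0, -0.0, 94.5]
contact_force: [-0.1, -0.4, 0.1]
width: 60.0
grasp_force: 0.0
```

```bash
python3 st.py -52 8 95
```

```text
2.6 [ 417.3 -170.2  109.5] [-1.7998e+02 -1.0000e-02  9.4480e+01] bin [-52.4   8. ] w 60.0 F [-0.1 -0.4  0.1] rel (array([ 0. ,  0.4, 14.5]), np.float64(0.08167247145698298))
```

Emit:
send_rows(
  motion=[0, 0, 5, 0, 0, 0, 10, 0, 0, 0, 14, 0, 0, 0, 14, 0, 0, 0, 14, 0],
)

```text
time_s: 3.1
tcp_pos: [417.3, -170.2, 95.6]
ee_rot: [-180.0, -0.0, 94.5]
contact_force: [-0.1, 0.2, -0.0]
width: 60.3
grasp_force: 0.0
```

```bash
python3 st.py -52 8 95; python3 - <<'E'
from h import *; from cell import arm
w=arm.snapshot("side"); cv2.imwrite("pics/s3.png",cv2.resize(w["image"][190:290,320:460],None,fx=5,fy=5,interpolation=cv2.INTER_CUBIC))
E
```

```text
3.1 [ 417.3 -170.2   95.6] [-179.99   -0.     94.49] bin [-52.4   8. ] w 60.3 F [-0.1  0.2 -0. ] rel (array([-0. ,  0.4,  0.6]), np.float64(0.08614916620203417))
```

View pics/s3.png

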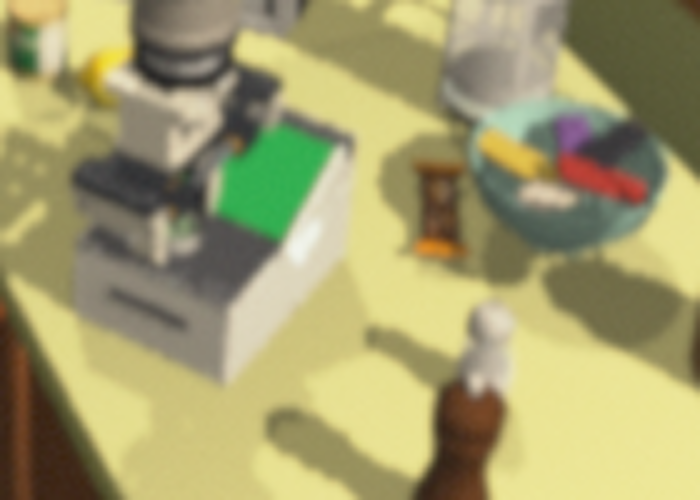

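The side view shows the rear finger at (155,235) and the front finger at (205,195), with the tea light at (185,240) between them on the ledge. I'll start the push.

Emit:
send_rows(
  motion=[0, 8, 1, 0, 0, 16, 1, 0, 0, 24, 1, 0, 0, 32, 1, 0, 0, 38, 1, 0],
)

```text
time_s: 3.65
tcp_pos: [455.9, -167.1, 94.6]
ee_rot: [-180.0, -0.0, 94.5]
contact_force: [-2.3, 0.1, -0.2]
width: 60.2
grasp_force: 0.9
```

Emit:
send_rows(
  motion=[0, 0, 0, 0, 0, 0, 0, 0],
)

```text
time_s: 3.85
tcp_pos: [455.7, -167.3, 94.8]
ee_rot: [180.0, 0.0, 94.5]
contact_force: [0.1, 0.6, 1.0]
width: 59.9
grasp_force: 0.7
```

```bash
python3 st.py -10 8 94.5; python3 - <<'E'
from h import *; from cell import arm
import pickle
w=arm.snapshot("wrist"); pickle.dump(w,open("w4.pkl","wb")); cv2.imwrite("pics/w4.png",w["image"])
E
```

```text
3.85 [ 455.7 -167.3   94.8] [1.7996e+02 2.0000e-02 9.4500e+01] bin [-14.   8.] w 59.9 F [0.1 0.6 1. ] rel (array([-0. ,  4. ,  0.3]), np.float64(0.09924933121789081))
```

View pics/w4.png

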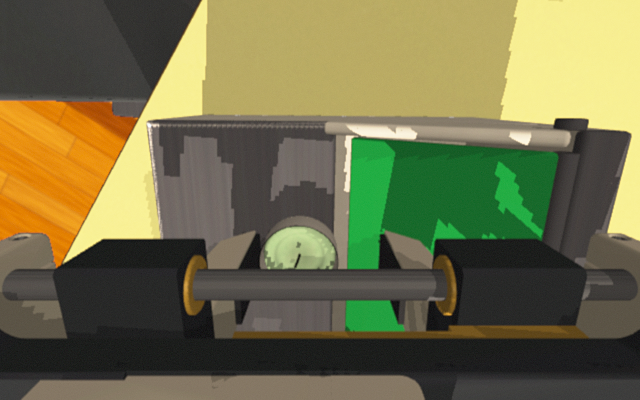

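The flap is partly open, with its free edge at u≈350 and the ledge edge at u≈336. The tea light is still on the ledge at (298,250). I'll work out the flap angle from the free corner.

```bash
python3 - <<'E'
import pickle; from h import *
w=pickle.load(open("w4.pkl","rb")); b=np.array([470.2,-174.2,.0765])
for th in np.arange(0,.6,.1):
  a=.51+th; print(round(th,1),proj(b2w([[75-92*np.cos(a),63,125-92*np.sin(a)]],b),w).round(0))
print("edge",proj(b2w([[-5,71,80],[-5,8,80],[75,63,125]],b),w).round(0)); print("candle",w2b(ray((298,251),w,95),b))
E
```

```text
0.0 [[337. 141.]]
0.1 [[346. 139.]]
0.2 [[355. 137.]]
0.3 [[366. 136.]]
0.4 [[377. 135.]]
0.5 [[389. 134.]]
edge [[338. 123.]
 [336. 247.]
 [572. 155.]]
candle [-23.69372466  12.37784288]
```

Flap is at about 0.18 rad, so the fingertips are thinner (about 9 mm) than I assumed. Opening the fingers advances the front one and leaves the tea light standing.

Emit:
send_rows(
  motion=[1, 0, 0, 0, 2, 2, 0, 0, 2, 5, 0, 0, 2, 5, 0, 0, 2, 5, 0, 0],
  hand=80,
)

```text
time_s: 4.4
tcp_pos: [459.7, -164.7, 94.5]
ee_rot: [-179.9, -0.0, 94.5]
contact_force: [-3.6, -0.2, 1.0]
width: 79.8
grasp_force: 1.5
```

```bash
python3 st.py -10 8 94.5; python3 - <<'E'
from h import *; from cell import arm
import pickle
w=arm.snapshot("wrist"); b=np.array([470.2,-174.2,.0765])
cv2.imwrite("pics/w5.png",w["image"])
for th in np.arange(.2,.6,.1):
  a=.51+th; print(round(th,1),proj(b2w([[75-92*np.cos(a),63,125-92*np.sin(a)]],b),w).round(0))
E
```

```text
4.4 [ 459.7 -164.7   94.5] [-1.7994e+02 -3.0000e-02  9.4500e+01] bin [-9.8 10.3] w 79.8 F [-3.6 -0.2  1. ] rel (array([-2.3, -0.2, -0. ]), np.float64(0.09503656452130826))
0.2 [[347. 142.]]
0.3 [[358. 141.]]
0.4 [[369. 139.]]
0.5 [[381. 139.]]
```

View pics/w5.png

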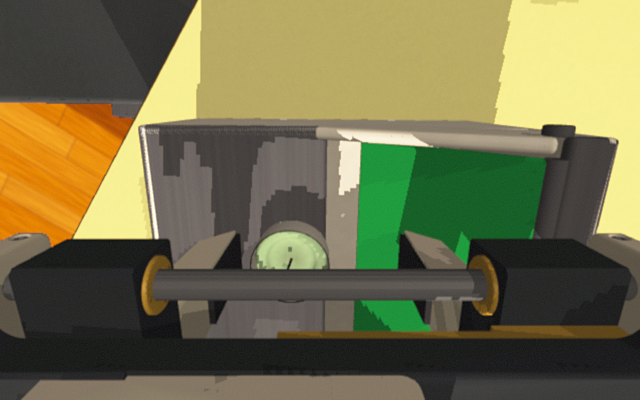

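The flap is now at about 0.33 rad, pressed with about 3.6 N, and the tea light is still on the ledge at (290,262), so step 1 is met. Next I'll open further, then bring the rear finger up.

Emit:
send_rows(
  motion=[0, 4, 0, 0, 0, 8, 0, 0, 0, 11, 0, 0, 0, 13, 0, 0, 0, 13, 0, 0],
)

```text
time_s: 4.95
tcp_pos: [472.5, -163.6, 94.2]
ee_rot: [-179.9, -0.0, 94.5]
contact_force: [-5.7, -2.1, -0.6]
width: 80.1
grasp_force: 2.5
```

```bash
python3 st.py 14 10 94.5
```

```text
4.95 [ 472.5 -163.6   94.2] [-1.7988e+02 -5.0000e-02  9.4500e+01] bin [ 3.1 10.4] w 80.1 F [-5.7 -2.1 -0.6] rel (array([-0.4, 10.9, -0.3]), np.float64(0.0996475929837004))
```

Emit:
send_rows(
  motion=[0, 4, 0, 0, 0, 8, 0, 0, 0, 11, 0, 0, 0, 11, 0, 0, 0, 11, 0, 0],
  hand=60,
)

```text
time_s: 5.45
tcp_pos: [483.5, -162.7, 94.3]
ee_rot: [-179.9, -0.0, 94.5]
contact_force: [-6.5, -0.6, -0.1]
width: 60.5
grasp_force: 2.6
```

```bash
python3 st.py 14 10 94.5; python3 - <<'E'
from h import *; from cell import arm
w=arm.snapshot("wrist"); s=arm.snapshot("side")
cv2.imwrite("pics/w6.png",np.vstack([cv2.resize(w["image"][90:340,150:550],None,fx=1.5,fy=1.5),cv2.resize(s["image"][190:250,320:440],(600,225))[:225]]))
E
```

```text
5.45 [ 483.5 -162.7   94.3] [-1.7989e+02 -5.0000e-02  9.4500e+01] bin [14.2 10.5] w 60.5 F [-6.5 -0.6 -0.1] rel (array([-0.5, -0.2, -0.2]), np.float64(0.10044192050366973))
```

View pics/w6.png

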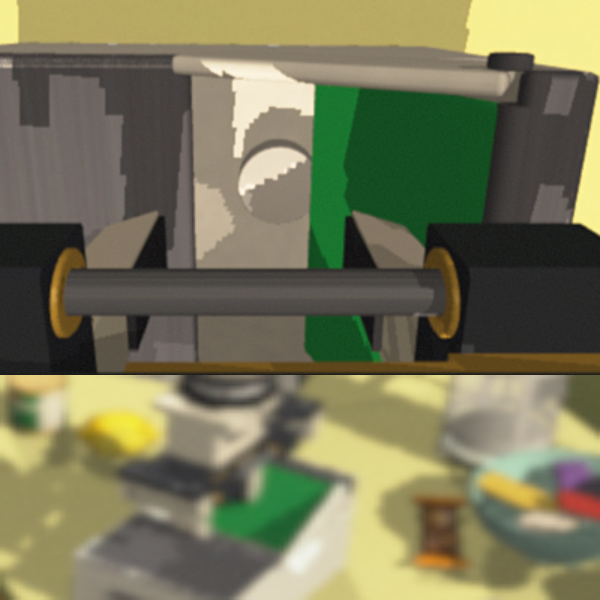

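The tea light has dropped and lies wax-down on the bin floor, at (277,180) in the composite, with the flap still held open. That was picture 11, one over the limit of 10, so I'll finish from numbers only. I'll lift straight out slowly so the flap shuts.

Emit:
send_rows(
  motion=[0, 0, 0, 0, 0, 0, -8, 0, 0, 0, -18, 0, 0, 0, -28, 0, 0, 0, -40, 0],
)

```text
time_s: 6.05
tcp_pos: [485.1, -163.2, 135.8]
ee_rot: [179.9, 0.1, 94.5]
contact_force: [0.8, -0.4, -0.3]
width: 60.2
grasp_force: 0.0
```

Emit:
send_rows(
  motion=[0, 0, -20, 0, 0, 0, -45, 0, 0, 0, -70, 0, 0, 0, -90, 0, 0, 0, -100, 0],
)

```text
time_s: 6.55
tcp_pos: [485.3, -163.4, 237.7]
ee_rot: [179.7, 0.2, 94.5]
contact_force: [0.3, 0.8, -0.9]
width: 59.8
grasp_force: 0.0
```

Emit:
send_rows(
  motion=[0, 0, 0, 0, 0, 0, 0, 0, 0, 0, 0, 0, 0, 0, 0, 0, 0, 0, 0, 0],
)

```text
time_s: 7.05
tcp_pos: [483.8, -162.9, 234.0]
ee_rot: [-179.9, -0.0, 94.5]
contact_force: [0.4, 0.2, -0.3]
width: 59.7
grasp_force: 0.0
```

```bash
python3 st.py 14 10 234; python3 - <<'E'
from h import *; from cell import arm
w=arm.snapshot("wrist"); b=np.array([470.2,-174.2,.0765])
m=cv2.inRange(cv2.cvtColor(w["image"],cv2.COLOR_BGR2HSV),(50,150,60),(75,255,255)); c=max(cv2.findContours(m,0,1)[0],key=cv2.contourArea)
print(cv2.approxPolyDP(c,4,True)[:,0].tolist())
for th in (0,.06,.15,.3):
  a=.51+th; print(th,proj(b2w([[75-92*np.cos(a),y,125-92*np.sin(a)] for y in (63,)],b),w).round(0))
E
```

```text
7.05 [ 483.8 -162.9  234. ] [-1.7993e+02 -4.0000e-02  9.4490e+01] bin [14.4 10.3] w 59.7 F [ 0.4  0.2 -0.3] rel (array([-0.3, -0.4,  0. ]), np.float64(0.08703210399977479))
[[299, 126], [299, 256], [340, 268], [378, 268], [380, 235], [387, 229], [393, 130]]
0 [[297. 126.]]
0.06 [[300. 126.]]
0.15 [[306. 125.]]
0.3 [[316. 125.]]
```

The flap's free corner is at the shut position, with the same 2 px offset as in the first wrist view, and the fingers are clear.

```bash
python3 -c "
from cell import arm
print(arm.close_job())"
```

```text
the job is handed in; nothing more can be done
None
```

The job is handed in at about 7 s: the tea light dropped into the bin while a finger held the flap open, the flap measured shut from the wrist image and the fingers are clear; the hand-in returned no verdict, and I viewed 11 pictures, one over the limit of 10.

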